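# Set a bench strain viewer to crossed polars with the tint plate in

### The arm

A 7-joint arm with a two-finger parallel gripper is mounted at the origin on the work surface. World frame = base frame: x ahead of the robot, y to its left, z up, the work surface at z = 0. Lengths are in mm, angles in rad, forces in N, time in s.
With the tool pointing down it reaches from about 400 to 850 mm from the base axis. Payload 4.4 kg.
Tool frame: the origin (TCP) lies at the very end of the fingers, on their centre line; the grasp point (between the pads) lies 19 mm behind it; z points along the fingers, y is the line along which they close (so a half turn about z gives the same grasp; the last joint's range is limited). The gripper opens to 94 mm and grips with 3 to 60 N. Pads are 16 mm wide; open, the fingers measure 119 mm over their backs; the gripper's body (75 mm by 177 mm) begins 78 mm behind the grasp point.
Start: joints at [-1.172, 0.628, 0.038, 1.517, -0.027, 0.996, -0.02], TCP at [291.338, 581.068, 205.478] pointing down, gripper open.
Joint ranges: [-3.06, 3.06], [-0.37, 2.12], [-1.25, 1.32], [0.18, 2.47], [-1.1, 4.24], [0.23, 1.98], [-2.94, 2.94]. Speed limits (rad/s): [2.57, 2.57, 3.14, 3.14, 3.14, 3.14, 3.14].

### API

Orientations are given as a rotation vector (axis times angle).
In Python, from rig import arm, read_camera, calibration, ticket, nets gives the robot as it stands. The module is installed in compiled form; this text tells all that it offers.
- The arm moves only by the tool drive_tool, never from a script. Its argument "increments" is a list of rows, each a list of 3 entries, a list of its own where there are three numbers: the shift along the world's x, y, z in mm, then the turn, a rotation vector about the world's x, y, z in rad, then the finger opening in mm, from 0 to 94. In form: [[[tx, ty, tz], [rx, ry, rz], jaw], ...]. A call has 1 to 20 rows; each row is the pose to reach, as a shift and turn from the pose commanded when the call began; what a row does not reach only later rows make up. A row lasts 1/8 s, in which the tool goes at most 62.5 mm and 10.7 degrees, less where a joint would pass 70% of its speed; a pose out of reach is approached as far as the arm can. A call with a gripper value outside its range is refused whole. The fingers move at their own pace and stop on an object; "grip_force" is the grip in N (left out, the last holds). Time passes only in rows, so rows that repeat a pose let the fingers close. It gives the time, the measured TCP pose, the force, the opening and the grip force at its end, in the units of the state.
- arm.state(): the state, without advancing time (a new reading comes with each control period).
- read_camera(name): name is "scene" or "top" or "wrist"; returns the picture (480x640x3 uint8, red, green, blue); there is no depth.
- calibration(name): a dict with "intrinsics" (3x3 intrinsics, pixels), "D" ([k1, k2, p1, p2, k3] as OpenCV has them; the pictures are not rectified), "cam_to_world" (4x4, takes a point from camera to world coordinates). Camera axes: x right, y up, looking along -z (the intrinsics and any distortion apply to the point x, -y, -z); pixel columns grow to the right and rows downward; lengths in mm; the calibration is good to about 2 mm. A picture is of the moment at which its call begins: read the wrist's pose just before it. calibration takes no time and is no camera call; for the wrist camera it gives the pose at the moment of the call.
- ticket.job_done(): hands the job in; it is judged then, once.
Trained networks look in the newest picture that a camera, given by its name, has taken for a name from the list of things; names that differ only in an ending like _2 or _b are one class to them, and where a whole thing is asked for, a point or a joint stands for the part that bears it (a point fixed in the world has none). Each returns a list of dicts, best first, with "score" (0 to 1); they miss things now and then, are a little off and sometimes report something else, mostly with a low value. They report only what shows in the picture. A call takes as long as a camera call.
- nets.silhouettes(camera, label): "region" (480x640 bool, what is visible of it) and "extent" ([left, top, width, height] in pixels, round what is visible of it).
The state is a dict: "time_s": time; "qpos": joint angles; "qvel": joint speeds; "joint_efforts": joint torques, N m; "eef_pos": TCP position; "tool_rot": TCP orientation; "contact_force": force on the tool from outside, world axes, zero at the start; "moment": the same for the moment, N m; "gripper_width": finger opening in mm; "gripper_force": force on a finger pad.
Only numpy, scipy, OpenCV 4.12 (cv2) and the standard library are available. Lean on these libraries where they do the work, as an engineer would, in place of code of your own. Each camera call takes 0.05 s, during which the arm holds its last target. There are 200 camera calls.

### The job

Get the strain viewer ready for the clear bracket that lies on its lamp window: push the tint-plate slider on the side of the head fully home, and push the analyser lever round its scale until the lever stands on the crossed mark, the one engraved with a plus sign. Only push these two, gently, with the fingers and without gripping them; nothing is to be picked up, and the bracket and everything else lying about must stay where it is. Either may be done first; finish clear of everything.

Things in the scene. Friction and masses are not known exactly. Their poses are not given: they have to be found in the camera images.
- viewer: Fixed bench strain viewer. Grey lamp housing 270 x 220 x 50 mm; over its round window a head 106-148 mm above the table, topped by a white scale plate (radius 98 mm) with a dark turning ring (radius 62, top at 161 mm). Origin: on the table under the ring's centre; z up, -x its front, +y the slider's side. Column at +x 128 mm, 188 mm high, the tallest fixed part. Over 30 N on any part of it fails.
- scale_centre (a point): Centre of the scale on the turning axis (vertical), at the height of the scale plate's top face, 148 mm above the table. Axes as the viewer's.
- crossed_mark (a point): Middle of the engraved plus sign (crossed mark), on the scale plate's top 89 mm from the turning axis, front-left: half-way between the viewer's -x and +y directions. The scale, a line every 5 degrees with longer ones every 15, spans 90 degrees from here to the parallel mark (an equals sign, front-right).
- lever_post (a point): Middle of the lever's finger post: upright black post 12 mm in diameter, 154-190 mm above the table, 122 mm from the turning axis, clear of the scale plate; this point is on its axis at 174 mm. An aluminium lever bar 8 mm wide (153-159 mm high) joins it radially to the ring, its middle line is the index. Outside the plate the space below the bar is free down to the lamp housing.
- analyser (a joint): Angle of the analyser lever, rad: 0 = on the parallel mark, growing clockwise seen from above (viewer's front-right to front-left), 1.571 = on the crossed mark. Range -0.2 to 1.9, starts between 0.05 and 0.75. Plain friction of 0.2 N m (1.6 N at the post); it stays where it is left.
- slider_end (a point): Middle of the outer face of the tint slider's end plate: upright black plate 44 mm wide, 36 mm high (108-144 mm above the table), 8 mm thick, facing the viewer's +y; this point is 126 mm above the table. Slides along the viewer's y only; fully home this face is 113 mm from the turning axis.
- tint_slider (a joint): How far the slider stands out, m: 0 = fully home (a hard stop), up to 0.05; starts between 0.025 and 0.045. Pushing it in takes about 2 N, and it stays where it is left.
- specimen_c (a point): Clear printed bracket 50 x 22 x 26 mm on the lamp window under the head; point 10 mm above its underside. Not to be touched.
- gear_c (a point): Small yellow printed gear, 37 mm across, 18 mm high, on the lamp housing's top at its front left corner; point at its centre. Leave alone.
- clip_c (a point): Small red printed cross-shaped clip 26 x 26 x 20 mm on the table in front of the viewer; point at its centre. Leave alone.
- stone_c (a point): Grey sanding stone 44 x 20 x 16 mm on the table in front of the viewer; point at its centre. Leave alone.
- marker_c (a point): White marker pen with blue cap, 135 mm long, 14 mm thick, on the table to the viewer's right (-y); point at its centre. Leave alone.
- tape_c (a point): Roll of white tape lying flat, 72 mm across, 25 mm high, on the table to the viewer's left (+y), below the slider; point at its centre. Leave alone.
- flask_c (a point): Small white bottle with red cap, 50 mm across, 105 mm high, to the viewer's right rear; point at its centre. Leave alone.
- bottle_c (a point): Tall white bottle with red cap, 68 mm across, 160 mm high, left of the viewer; point at its centre. Leave alone.
- file_c (a point): Flat file with wooden handle, 240 mm long, 20 mm high, lying on the table at the robot's front left; point inside its body. Leave alone.

How it is judged:
By the outcome, as a careful person would: the job done as asked, in the order asked, and still so for the second after the job is handed in, with the robot touching nothing.
It also fails if it takes over 54 s, if anything falls off the work surface, if the arm or the gripper's body presses on something with over 40 N, if the wrist force passes 120 N, or if a joint passes its speed limit or range.

## Working session

There is one attempt and no reset: what is moved stays moved. The work goes in short steps, Python scripts to look and compute and a tool call to move; the robot and the scene stay as the last step left them, time stands still between calls to the robot, and variables do not carry over. Pictures are saved under pics/ and viewed, at most 10 in all, crops included, and the job is handed in when it is done.

Besides the shell and the picture viewer there is one more tool, called as name(argument=value, ...), one argument or row to a line, values as JSON. drive_tool: Moves the arm, as the interface text tells. Its arguments: {"type":"object","properties":{"increments":{"type":"array","items":{"type":"array"}},"grip_force":{"type":"number"}},"required":["increments"]}

```bash
mkdir -p pics
cat > h.py <<'E'
import numpy as np, cv2
from rig import arm, read_camera, calibration, ticket, nets
def snap(n,f):
    c=calibration(n); im=read_camera(n); cv2.imwrite('pics/'+f,im[:,:,::-1]); return im,c
def proj(c,P):
    T=np.linalg.inv(np.array(c['cam_to_world'])); P=np.atleast_2d(P).astype(float)
    p=P@T[:3,:3].T+T[:3,3]; p=p*[1,-1,-1]
    return cv2.projectPoints(p,np.zeros(3),np.zeros(3),np.array(c['intrinsics'],float),np.array(c['D'],float))[0][:,0]
def ray(c,uv,z):
    n=cv2.undistortPoints(np.array(uv,float).reshape(-1,1,2),np.array(c['intrinsics'],float),np.array(c['D'],float))[:,0]
    T=np.array(c['cam_to_world']); d=np.c_[n[:,0],-n[:,1],-np.ones(len(n))]@T[:3,:3].T; o=T[:3,3]
    return o+d*((z-o[2])/d[:,2])[:,None]
E
python3 - <<'E'
from h import *
s=arm.state(); print(s['time_s'],s['eef_pos'],s['tool_rot'],s['gripper_width'])
for n in ('top','scene'):
    im,c=snap(n,n+'1.png'); print(n,np.array(c['cam_to_world'])[:3].round(2).tolist())
    for l in ('lever_post','slider_end','viewer','gear_c','tape_c','bottle_c'):
        r=nets.silhouettes(n,l)
        for q in r[:2]:
            ys,xs=np.nonzero(q['region']); print(l,round(q['score'],2),q['extent'],xs.mean().round(1),ys.mean().round(1))
E
```

```text
0.0 [291.06370714 580.469319   204.57888496] [-7.23479009e-01 -3.05676806e+00  2.78452702e-03] 94.05065323870714
top [[-0.03, 1.0, -0.09, 480.6], [-1.0, -0.03, 0.02, 81.99], [0.01, 0.09, 1.0, 1074.61]]
lever_post 0.79 [342.4, 204.1, 71.9, 104.5] 378.2 242.5
lever_post 0.74 [428.8, 211.5, 35.3, 63.1] 445.2 242.6
slider_end 0.65 [290.3, 250.0, 29.5, 27.5] 305.9 261.7
viewer 0.83 [287.8, 144.7, 152.3, 172.9] 364.9 233.8
viewer 0.21 [431.7, 215.6, 29.5, 62.0] 444.8 241.7
gear_c 0.68 [418.7, 148.6, 31.8, 29.3] 434.3 160.5
gear_c 0.64 [333.5, 283.3, 18.1, 22.0] 340.0 293.1
tape_c 0.92 [260.3, 241.9, 31.6, 42.0] 273.4 261.0
bottle_c 0.68 [130.0, 244.1, 47.0, 37.2] 151.9 260.2
scene [[0.77, -0.51, 0.39, 958.13], [0.64, 0.61, -0.46, -368.34], [-0.01, 0.6, 0.8, 898.02]]
lever_post 0.74 [180.7, 236.2, 109.3, 63.9] 249.0 265.4
slider_end 0.85 [277.5, 201.4, 25.6, 34.8] 290.9 217.5
slider_end 0.49 [295.9, 222.8, 36.3, 35.5] 315.5 238.8
viewer 0.75 [174.5, 199.5, 187.8, 192.0] 268.4 300.8
tape_c 0.92 [298.1, 224.6, 31.4, 32.6] 315.9 238.4
bottle_c 0.97 [365.3, 122.0, 35.5, 69.9] 385.3 159.7
bottle_c 0.74 [176.7, 204.0, 185.6, 187.2] 268.6 300.7
```

Run:
```python
import cv2
a=cv2.imread('pics/top1.png')[120:330,230:480];b=cv2.imread('pics/scene1.png')[150:410,140:420]
cv2.imwrite('pics/top1c.png',cv2.resize(a,None,fx=2.85,fy=2.85,interpolation=2))
cv2.imwrite('pics/scene1c.png',cv2.resize(b,None,fx=2.3,fy=2.3,interpolation=2))
```

```text
(no output)
```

View pics/top1c.png

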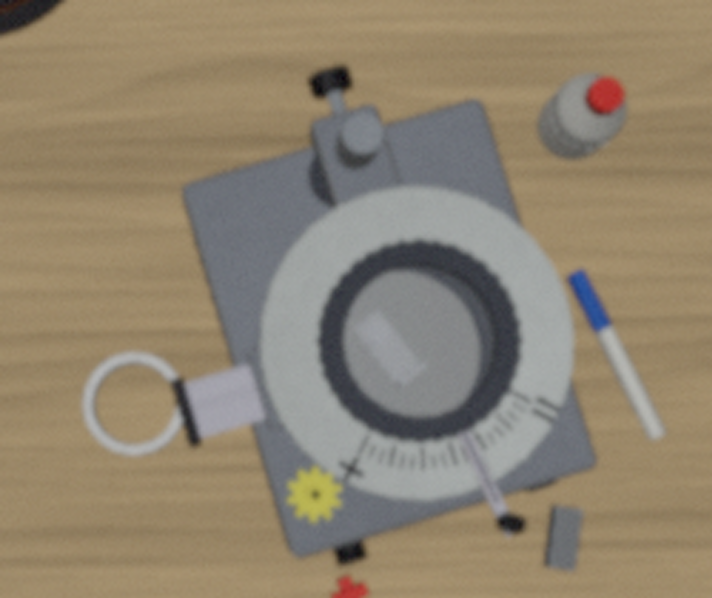

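View pics/scene1c.png

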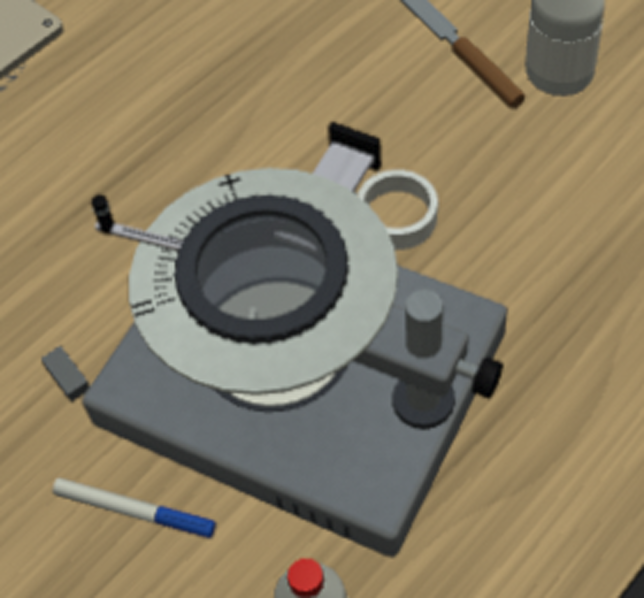

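View pics/top1.png

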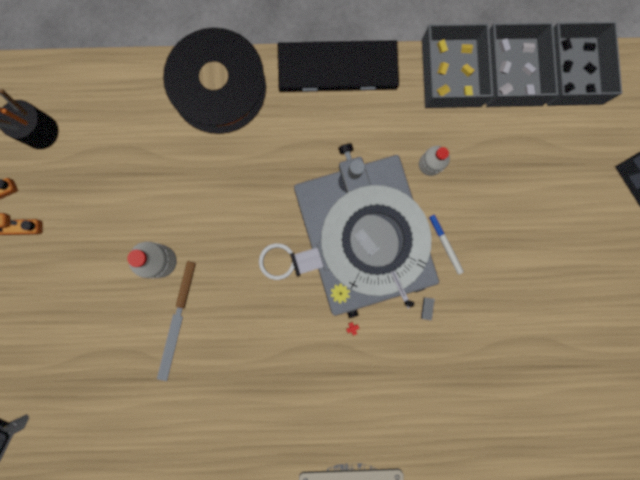

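The top view shows the viewer turned about 15°: scale centre near (376,240), plus (353,284), equals (421,263), lever post (409,303), slider end plate near (295,264) and gear (341,292). The scene view agrees. Next I fit the pose with both views.

```bash
cat > fit.py <<'E'
from h import *
from scipy.optimize import least_squares
T=lambda p:np.array(p)/2.85+[230,120]
S=lambda p:np.array(p)/2.3+[140,150]
ct,cs=calibration('top'),calibration('scene')
s=.5**.5*89
def model(v):
    X,Y,w,a,d=v; c,n=np.cos(w),np.sin(w); R=np.array([[c,-n],[n,c]])
    f=np.pi*5/4-a  # viewer-frame direction of lever (clockwise growth)
    L=np.array([[0,0,148],[-s,s,148],[-s,-s,148],[122*np.cos(f),122*np.sin(f),190],[-22,113+d,144],[22,113+d,144],[0,0,161]])
    return np.c_[L[:,:2]@R.T+[X,Y],L[:,2]]
tp=T([(417,342.5),(350,468),(545,407),(511,520),(193,443),(177,380),(420,340)])
sp=S([(263,281),(231,184),(144,308),(100,199),(331,126),(380,148),(262,268)])
if __name__=='__main__':
    for c,p in ((ct,tp),(cs,sp)): print(ray(c,p[:1],148),ray(c,p[3:4],190))
    def res(v): P=model(v); return np.r_[(proj(ct,P)-tp).ravel(),(proj(cs,P)-sp).ravel()]
    g=ray(ct,tp[:1],148)[0]
    r=least_squares(res,[g[0],g[1],.25,.4,.035],loss='soft_l1',x_scale=[10,10,.1,.1,10]); print(r.x.round(3),r.cost)
    print(res(r.x).reshape(-1,2).round(1).tolist()); print(model(r.x).round(1))
    print('gear',ray(ct,T([(315,494)]),60),'tape',ray(ct,T([(134,402)]),12), 'bottle',ray(ct,[(137,259)],160),'col',ray(ct,T([(361,137)]),188))
E
python3 fit.py
```

```text
[[545.61959888 -47.72957837 148.        ]] [[437.00544143 -93.10802306 190.        ]]
[[554.27595141 -53.2794321  148.        ]] [[437.47894467 -95.5036372  190.        ]]
[ 5.48942e+02 -4.81450e+01  2.63000e-01  6.58000e-01  3.65640e+01] 14.063501207363274
[[0.2, -1.9], [0.1, -1.4], [-0.1, -0.5], [0.9, 0.5], [1.1, -0.8], [-0.4, -2.7], [0.1, -1.6], [-0.2, -3.7], [-0.4, -1.0], [-0.4, 0.1], [-0.1, -0.8], [-0.6, -1.0], [-0.2, -2.9], [-0.5, -2.5]]
[[ 548.9  -48.1  148. ]
 [ 471.8   -3.8  148. ]
 [ 504.6 -125.3  148. ]
 [ 436.1  -94.6  190. ]
 [ 488.8   90.5  144. ]
 [ 531.3  102.   144. ]
 [ 548.9  -48.1  161. ]]
gear [[451.65691339  12.42262985  60.        ]] tape [[518.33175564 134.87041088  12.        ]] bottle [[523.01788389 369.1422699  160.        ]] col [[667.11994181 -13.21255377 188.        ]]
```

drive_tool(
  increments=[
    [[25,-50,6],[0,0,-0.1],60],
    [[60,-125,12],[0,0,-0.25],20],
    [[95,-200,15],[0,0,-0.4],0],
    [[130,-270,15],[0,0,-0.55],0],
    [[165,-340,15],[0,0,-0.7],0],
    [[190,-395,15],[0,0,-0.8],0],
    [[205,-425,15],[0,0,-0.843],0],
    [[209,-431,15],[0,0,-0.843],0],
    [[209,-431,15],[0,0,-0.843],0],
    [[209,-431,15],[0,0,-0.843],0],
  ],
  grip_force=5,
)

```text
time_s: 1.95
eef_pos: [500.0, 150.9, 220.5]
tool_rot: [-1.91, -2.493, -0.001]
contact_force: [0.1, 0.5, 0.4]
gripper_width: 0.9
gripper_force: 0.0
```

Run:
```python
from h import *
im,c=snap('wrist','w1.png'); s=arm.state(); print(s['time_s'],s['eef_pos'],s['tool_rot'],s['gripper_width'],s['contact_force'])
print(np.array(c['cam_to_world'])[:3].round(2).tolist())
```

```text
2.0 [499.72965777 151.64598203 220.40506161] [-1.90781417e+00 -2.49462399e+00 -6.94544779e-04] 0.36100195364446863 [-0.79842573 -0.17092899 -0.48570891]
[[0.97, -0.25, -0.07, 480.44], [0.26, 0.93, 0.25, 224.0], [-0.0, -0.26, 0.97, 399.35]]
```

View pics/w1.png

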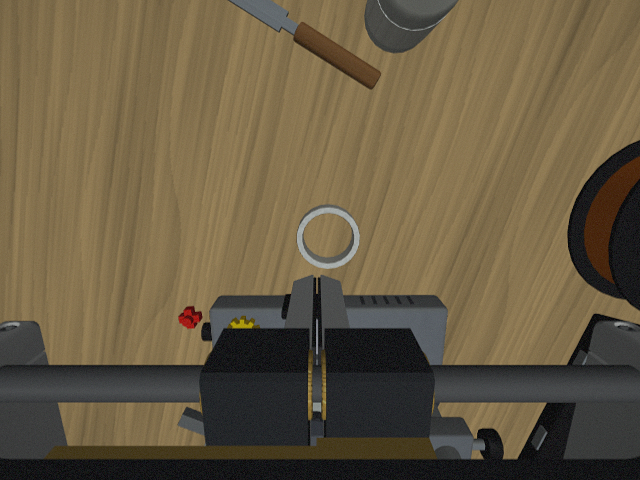

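The wrist camera looks past the fingers; the tape roll (328,237) is below and the end plate edge shows at about (288,306). Now down, and push the slider slowly.

drive_tool(
  increments=[
    [[1,-20,-20],[0,0,-0.843],0],
    [[1,-26,-60],[0,0,-0.843],0],
    [[1,-26,-90],[0,0,-0.843],0],
    [[1,-26,-104],[0,0,-0.843],0],
    [[1,-26,-104],[0,0,-0.843],0],
  ],
)

```text
time_s: 2.62
eef_pos: [499.7, 126.1, 115.0]
tool_rot: [-2.763, -1.493, 0.004]
contact_force: [-0.2, -0.0, -0.1]
gripper_width: 0.2
gripper_force: 0.0
```

The turn is also relative to each call, so I turn back in place and then push.

drive_tool(
  increments=[
    [[0,0,0],[0,0,0.18],0],
    [[0,0,0],[0,0,0.36],0],
    [[0,0,0],[0,0,0.54],0],
    [[0,0,0],[0,0,0.72],0],
    [[0,0,0],[0,0,0.843],0],
    [[0,0,0],[0,0,0.843],0],
    [[2.1,-7.7,0],[0,0,0.843],0],
    [[4.2,-15.5,0],[0,0,0.843],0],
    [[5.2,-19.3,0],[0,0,0.843],0],
    [[6.2,-23.2,0],[0,0,0.843],0],
    [[7.3,-27.0,0],[0,0,0.843],0],
    [[8.3,-30.9,0],[0,0,0.843],0],
    [[9.4,-34.8,0],[0,0,0.843],0],
    [[10.4,-38.6,0],[0,0,0.843],0],
    [[11.4,-42.5,0],[0,0,0.843],0],
    [[12.5,-46.4,0],[0,0,0.843],0],
    [[12.5,-46.4,0],[0,0,0.843],0],
  ],
)

```text
time_s: 4.75
eef_pos: [513.8, 76.7, 116.5]
tool_rot: [1.912, 2.492, -0.001]
contact_force: [-0.3, -0.4, 0.5]
gripper_width: 0.6
gripper_force: 0.0
```

drive_tool(
  increments=[
    [[0.4,-1.5,0],[0,0,0],0],
    [[0.8,-2.9,0],[0,0,0],0],
    [[1.2,-4.4,0],[0,0,0],0],
    [[1.4,-5.3,0],[0,0,0],0],
  ],
)

```text
time_s: 5.25
eef_pos: [515.0, 72.3, 116.5]
tool_rot: [-1.911, -2.493, 0.0]
contact_force: [-1.5, 1.0, 1.0]
gripper_width: 1.1
gripper_force: 1.0
```

Run:
```python
from h import *
for i in range(3): 
    im,c=snap('scene','s2.png'); s=arm.state(); print(s['eef_pos'],s['contact_force'])
a=im[150:410,140:420]
cv2.imwrite('pics/s2c.png',cv2.resize(a[:,:,::-1],None,fx=2.3,fy=2.3,interpolation=2))
```

```text
[515.02900527  72.15268975 116.46740135] [-1.57668267  1.97152546  0.89103432]
[515.04033999  72.18628412 116.44367365] [-0.4354493   0.98005383  1.49083711]
[515.06855273  72.15991811 116.42172943] [-1.34353185  1.52585822  1.48456235]
```

View pics/s2c.png

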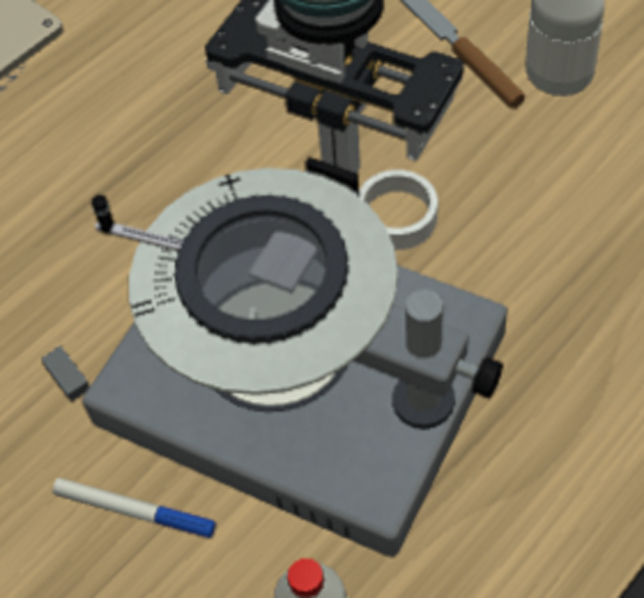

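The end plate, now at crop (332,175), is almost under the scale plate and the slide shows in the window. Contact force is about 2 N, so the stop isn't reached yet. I continue in small steps.

drive_tool(
  increments=[
    [[0.25,-1,0],[0,0,0],0],
    [[0.5,-2,0],[0,0,0],0],
    [[0.5,-2,0],[0,0,0],0],
  ],
)

```text
time_s: 5.78
eef_pos: [515.4, 70.9, 116.4]
tool_rot: [-1.91, -2.493, -0.0]
contact_force: [-2.6, 4.0, 0.9]
gripper_width: 0.3
gripper_force: 1.9
```

drive_tool(
  increments=[
    [[0.25,-1,0],[0,0,0],0],
    [[0.25,-1,0],[0,0,0],0],
  ],
)

```text
time_s: 6.02
eef_pos: [515.4, 70.9, 116.4]
tool_rot: [-1.909, -2.493, -0.001]
contact_force: [-1.8, 6.2, 1.5]
gripper_width: 1.0
gripper_force: 3.0
```

drive_tool(
  increments=[
    [[0.3,-1.2,0],[0,0,0],0],
    [[0.3,-1.2,0],[0,0,0],0],
    [[0.3,-1.2,0],[0,0,0],0],
  ],
)

```text
time_s: 6.4
eef_pos: [515.4, 70.8, 116.5]
tool_rot: [-1.907, -2.493, -0.002]
contact_force: [-2.9, 8.4, 2.1]
gripper_width: 0.3
gripper_force: 4.2
```

Stalled at the hard stop with 9 N, so the slider is home. Retreat, rise, and cross to the lever's parallel side.

drive_tool(
  increments=[
    [[-3,10,0],[0,0,0],0],
    [[-8,29,0],[0,0,0],0],
    [[-8,29,40],[0,0,0],0],
    [[-8,29,85],[0,0,0],0],
    [[-8,29,104],[0,0,0],0],
    [[-20,-15,104],[0,0,0.03],0],
    [[-33,-63,104],[0,0,0.06],0],
    [[-45,-110,104],[0,0,0.09],0],
    [[-58,-158,104],[0,0,0.12],0],
    [[-67,-194,104],[0,0,0.129],0],
    [[-67,-194,104],[0,0,0.129],0],
    [[-67,-194,104],[0,0,0.129],0],
  ],
)

```text
time_s: 7.9
eef_pos: [449.6, -125.7, 220.5]
tool_rot: [1.746, 2.611, 0.0]
contact_force: [-0.3, -0.0, -0.4]
gripper_width: 0.3
gripper_force: 0.0
```

Run:
```python
from h import *
im,c=snap('wrist','w3.png'); s=arm.state(); print(s['time_s'],s['eef_pos'],s['tool_rot'])
```

```text
7.95 [ 449.71900922 -125.0853157   220.437496  ] [1.74476113e+00 2.61224202e+00 3.73598901e-04]
```

View pics/w3.png

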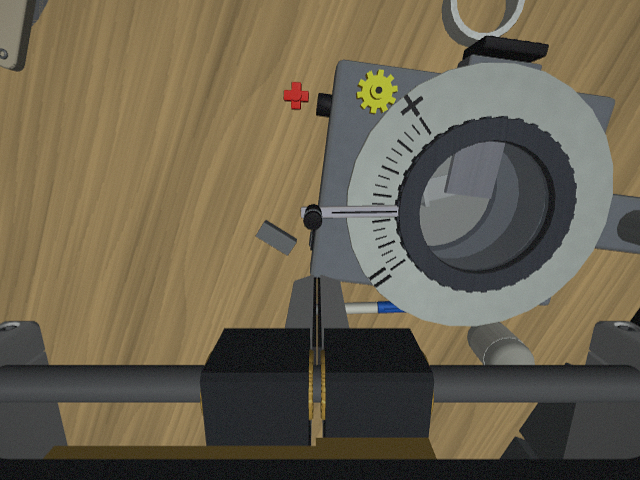

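Clear view: plus (412,105), equals (380,276), post top about (313,211), bar along row 211; the slider end plate (505,48) is in against the plate. I refine the geometry from this picture.

Run:
```python
from h import *
from scipy.optimize import least_squares
im=cv2.imread('pics/w3.png'); c=calibration('wrist')
g=cv2.cvtColor(im,cv2.COLOR_BGR2HSV)
m=((g[:,:,1]<45)&(g[:,:,2]>140)).astype(np.uint8)
n,l,st,_=cv2.connectedComponentsWithStats(m); k=1+st[1:,4].argmax(); print(st[k])
ct=max(cv2.findContours((l==k).astype(np.uint8),cv2.RETR_EXTERNAL,cv2.CHAIN_APPROX_NONE)[0],key=len)[:,0]
h=cv2.convexHull(ct)[:,0]; P=ray(c,h.astype(float),148)[:,:2]
f=least_squares(lambda v:np.hypot(*(P-v[:2]).T)-98,[547,-48],loss='soft_l1'); C=f.x; print('C',C,np.abs(f.fun).mean())
for nm,p,z in (('plus',(412,105),148),('eq',(380,276),148),('post',(313,211),190),('bar',(360,212),159),('bar2',(395,212),159)):
    q=ray(c,[p],z)[0,:2]; d=q-C; print(nm,q,np.hypot(*d),np.degrees(np.arctan2(d[1],d[0]))%360)
```

```text
[  321    63   292   263 28299]
C [544.76219382 -48.00849858] 2.067085960613093
plus [469.39781392  -2.95684816] 87.803422270091 149.12967639008977
eq [ 502.17542401 -123.64596716] 86.80241711064672 240.61883527035295
post [432.40522754 -89.45793246] 119.75868837365589 200.24944370309936
bar [465.05999542 -82.52915244] 86.8568706106292 203.41842409033006
bar2 [487.88396262 -73.08350811] 62.16019053058173 203.79048734809336
```

Run:
```python
import numpy as np
C=np.array([546,-48.]);b=np.array([449.25,-125.8])
for ph in [202.4]+list(range(200,147,-3)):
    f=np.radians(ph); p=C+122*np.array([np.cos(f),np.sin(f)])-14*np.array([np.sin(f),-np.cos(f)])
    print(ph,(p-b).round(1),np.radians(ph-202.4).round(3))
```

```text
202.4 [-10.7  18.4] 0.0
200 [-13.1  22.9] -0.042
197 [-15.8  28.7] -0.094
194 [-18.2  34.7] -0.147
191 [-20.3  40.8] -0.199
188 [-22.1  47. ] -0.251
185 [-23.6  53.2] -0.304
182 [-24.7  59.6] -0.356
179 [-25.5  65.9] -0.408
176 [-25.9  72.3] -0.461
173 [-26.   78.8] -0.513
170 [-25.8  85.2] -0.565
167 [-25.3  91.6] -0.618
164 [-24.4  98. ] -0.67
161 [-23.2 104.3] -0.723
158 [-21.6 110.5] -0.775
155 [-19.7 116.7] -0.827
152 [-17.5 122.7] -0.88
149 [-15.  128.6] -0.932
```

drive_tool(
  increments=[
    [[0,0,-30],[0,0,0],0],
    [[0,0,-55],[0,0,0],0],
    [[0,0,-55],[0,0,0],0],
    [[-5,8,-55],[0,0,0],0],
    [[-10.7,18.4,-55],[0,0,0],0],
    [[-13.1,22.9,-55],[0,0,-0.042],0],
    [[-15.8,28.7,-55],[0,0,-0.094],0],
    [[-18.2,34.7,-55],[0,0,-0.147],0],
    [[-20.3,40.8,-55],[0,0,-0.199],0],
    [[-22.1,47,-55],[0,0,-0.251],0],
    [[-23.6,53.2,-55],[0,0,-0.304],0],
    [[-24.7,59.6,-55],[0,0,-0.356],0],
    [[-25.5,65.9,-55],[0,0,-0.408],0],
    [[-25.9,72.3,-55],[0,0,-0.461],0],
    [[-26,78.8,-55],[0,0,-0.513],0],
    [[-25.8,85.2,-55],[0,0,-0.565],0],
    [[-25.3,91.6,-55],[0,0,-0.618],0],
    [[-24.4,98,-55],[0,0,-0.67],0],
    [[-23.2,104.3,-55],[0,0,-0.723],0],
    [[-23.2,104.3,-55],[0,0,-0.723],0],
  ],
)

```text
time_s: 10.45
eef_pos: [426.3, -20.5, 166.1]
tool_rot: [2.555, 1.828, 0.002]
contact_force: [0.4, -0.0, 0.5]
gripper_width: 0.4
gripper_force: 0.0
```

Run:
```python
from h import *
im,c=snap('wrist','w4.png'); s=arm.state(); print(s['time_s'],s['eef_pos'],s['tool_rot'],s['contact_force'])
```

```text
10.5 [425.90556307 -20.71758287 165.96767512] [-2.55491467e+00 -1.82768338e+00 -1.42221709e-03] [-0.03316299  0.01298643  0.8174144 ]
```

View pics/w4.png

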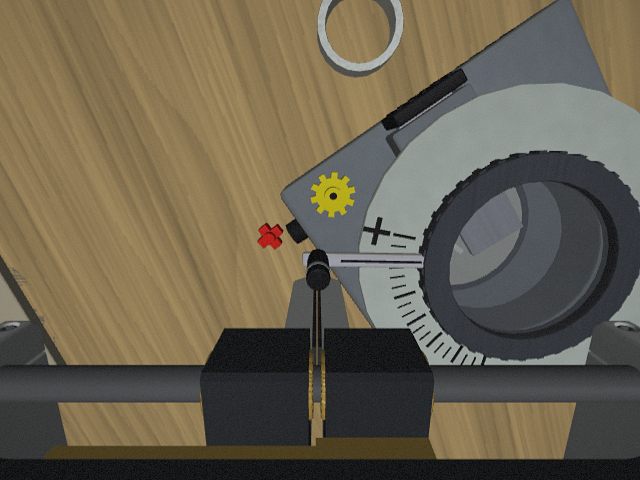

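The lever is at about row 261, short of the plus at (376,231). I measure the angle between index line and plus.

```bash
cat > ang.py <<'E'
from h import *
import sys
def meas(im,c,plus,bar,r=14):
    # plus: approx px; bar: (x0,x1,y0,y1) window holding bar with its dark index line
    g=cv2.cvtColor(im,cv2.COLOR_RGB2GRAY).astype(float)
    u,v=plus; w=g[v-r:v+r+1,u-r:u+r+1]; d=np.clip(110-w,0,None); yy,xx=np.mgrid[-r:r+1,-r:r+1]
    pc=(u+(d*xx).sum()/d.sum(), v+(d*yy).sum()/d.sum())
    x0,x1,y0,y1=bar; pts=[]
    for x in range(x0,x1):
        k=g[y0:y1,x]; b=np.clip(k.max()-35-k,0,None); pts.append((x,y0+(b*np.arange(len(b))).sum()/max(b.sum(),1e-6)))
    q=ray(c,pts,159)[:,:2]; vx,vy,ox,oy=cv2.fitLine(q.astype(np.float32),cv2.DIST_HUBER,0,.01,.01).ravel()
    if vx>0: vx,vy=-vx,-vy
    P=ray(c,[pc],148)[0,:2]
    off=(P-[ox,oy])@np.array([vy,-vx])   # + = plus still ahead (clockwise)
    print('plus px',np.round(pc,1),P.round(1),'line px',np.round(pts[0],1),np.round(pts[-1],1),'line ang',np.degrees(np.arctan2(vy,vx))%360,'offset mm',off,'deg to go',np.degrees(np.arcsin(off/89)))
E
python3 - <<'E'
from ang import *
im=cv2.imread('pics/w4.png')[:,:,::-1].copy(); c=calibration('wrist')
for y in range(250,272): print(y,im[y,[345,370,400]].mean(1).round())
meas(im,c,(376,231),(345,415,257,266))
E
```

```text
250 [ 98. 154. 156.]
251 [ 96. 149. 158.]
252 [ 87. 124. 143.]
253 [102.  86.  90.]
254 [139. 123. 105.]
255 [154. 152. 137.]
256 [155. 156. 152.]
257 [157. 151. 151.]
258 [160. 161. 155.]
259 [146. 149. 159.]
260 [ 44.  72. 150.]
261 [31. 15. 42.]
262 [102.  77.  31.]
263 [166. 141. 103.]
264 [158. 160. 167.]
265 [154. 158. 163.]
266 [124. 143. 155.]
267 [ 78. 144. 123.]
268 [104. 155. 112.]
269 [102. 157. 159.]
270 [100. 160. 155.]
271 [101. 156. 157.]
plus px [375.9 230.4] [468.7  -3.4] line px [345.  260.7] [414.  261.9] line ang 160.0041 offset mm 15.401531284361054 deg to go 9.965253218726678
```

drive_tool(
  increments=[
    [[0.8,3.1,0],[0,0,-0.026],0],
    [[1.6,6.2,0],[0,0,-0.052],0],
    [[2.5,9.3,0],[0,0,-0.078],0],
    [[3.5,12.4,0],[0,0,-0.104],0],
    [[4.6,15.4,0],[0,0,-0.13],0],
    [[5.7,18.4,0],[0,0,-0.157],0],
    [[5.7,18.4,0],[0,0,-0.157],0],
  ],
)

```text
time_s: 11.38
eef_pos: [432.0, -2.6, 165.4]
tool_rot: [-2.692, -1.619, -0.0]
contact_force: [-0.4, 0.1, 0.0]
gripper_width: 0.5
gripper_force: 0.1
```

Run:
```python
from ang import *
im,c=snap('wrist','w5.png'); s=arm.state(); print(s['eef_pos'],s['contact_force'])
g=cv2.cvtColor(im,cv2.COLOR_RGB2GRAY); print(g[225:275:1,380].tolist())
cv2.imwrite('pics/w5c.png',cv2.resize(im[190:310,280:440,::-1],None,fx=5,fy=5,interpolation=2))
```

```text
[432.16636151  -2.67366981 165.46834938] [ 0.14115234 -0.0834562  -0.2841006 ]
[151, 156, 153, 151, 151, 153, 150, 151, 153, 154, 151, 152, 153, 157, 153, 152, 152, 150, 153, 154, 150, 154, 152, 153, 155, 145, 78, 42, 78, 108, 136, 153, 153, 152, 158, 143, 43, 32, 103, 164, 158, 153, 140, 151, 157, 153, 157, 153, 155, 156]
```

View pics/w5c.png

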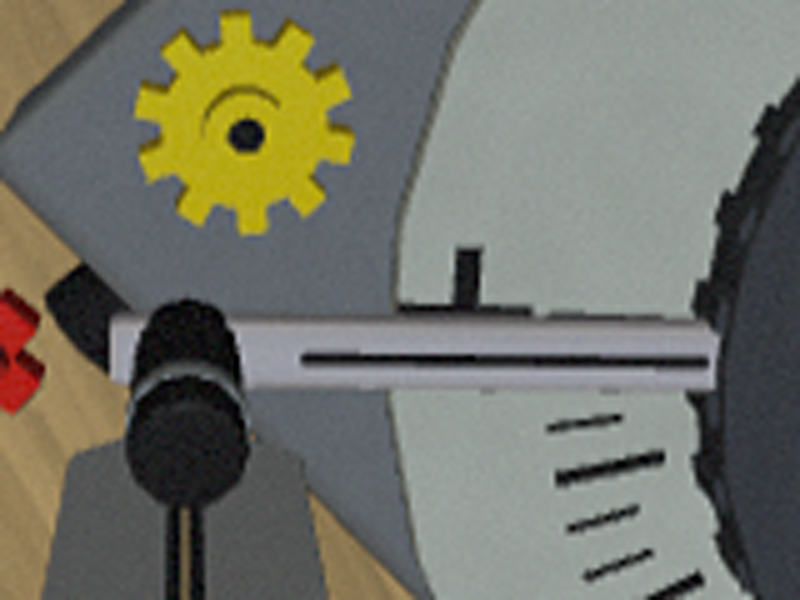

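The index line (row ~261.7) is close to the plus, whose upper arm shows above the bar at x≈373 with the cross arm at row ≈252.

Run:
```python
from h import *
im=cv2.imread('pics/w5.png'); c=calibration('wrist'); g=im.mean(2)
pts=[]
for x in range(345,418):
    k=g[258:266,x]; b=np.clip(k.max()-35-k,0,None); pts.append((x,258+(b*np.arange(8)).sum()/b.sum()))
q=ray(c,pts,159)[:,:2]; vx,vy,ox,oy=cv2.fitLine(q.astype(np.float32),cv2.DIST_HUBER,0,.01,.01).ravel()
if vx>0: vx,vy=-vx,-vy
print(np.degrees(np.arctan2(vy,vx))%360)
for P in (ray(c,[(373.2,252.0)],148)[0,:2],np.array([468.7,-3.4])):
    off=(P-[ox,oy])@np.array([vy,-vx]); print(P,off,np.degrees(np.arcsin(off/89)))
print(proj(c,[468.7,-3.4,148]))
```

```text
151.46312
[469.94416123  -3.39995284] 2.406629231743796 1.5495113214110974
[468.7  -3.4] 1.8122219591064723 1.1667398449068318
[[371.31301293 252.93930261]]
```

drive_tool(
  increments=[
    [[0.6,1,0],[0,0,-0.01],0],
    [[1.1,1.9,0],[0,0,-0.018],0],
    [[1.5,2.7,0],[0,0,-0.025],0],
    [[1.5,2.7,0],[0,0,-0.025],0],
  ],
)

```text
time_s: 11.92
eef_pos: [433.1, -0.4, 165.4]
tool_rot: [-2.712, -1.585, 0.0]
contact_force: [-0.1, -0.5, 0.7]
gripper_width: 0.5
gripper_force: 0.7
```

drive_tool(
  increments=[
    [[-5,-8.7,0],[0,0,0],0],
    [[-13,-22,0],[0,0,0],0],
    [[-20,-35,0],[0,0,0],0],
    [[-20,-35,30],[0,0,0],0],
    [[-20,-35,60],[0,0,0],0],
    [[-20,-35,60],[0,0,0],0],
  ],
)

```text
time_s: 12.68
eef_pos: [414.4, -36.3, 227.0]
tool_rot: [2.712, 1.583, 0.007]
contact_force: [-0.0, 1.0, 0.2]
gripper_width: 0.3
gripper_force: 0.0
```

Run:
```python
from h import *
im,c=snap('wrist','w6.png'); s=arm.state(); print(s['time_s'],s['eef_pos'],s['contact_force'])
print(proj(c,[[468.7,-3.4,148],[440.3,13,190],[546,-48,161]]))
```

```text
12.725 [413.48951081 -35.91529612 225.87797691] [-0.19552434 -0.19350473  0.29626796]
[[358.20776083 178.66291148]
 [313.53394106 183.52612562]
 [487.05320249 181.19439011]]
```

View pics/w6.png

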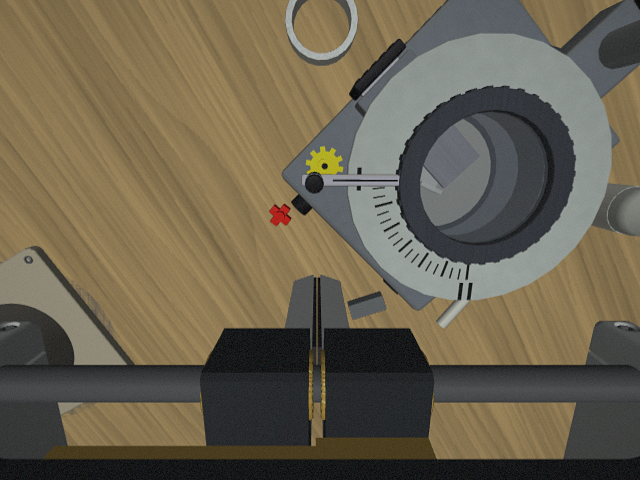

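The fingers are clear; the bar covers the plus, whose arms stick out above and below it at x≈360. I measure the remainder.

Run:
```python
from h import *
im=cv2.imread('pics/w6.png'); c=calibration('wrist'); g=im.mean(2)
print('col', [(r,int(g[r,358:362].mean())) for r in range(163,194)])
pts=[]
for x in range(337,395):
    k=g[178:184,x]; b=np.clip(k.max()-35-k,0,None); pts.append((x,178+(b*np.arange(6)).sum()/max(b.sum(),1e-6)))
print(pts[0],pts[-1])
q=ray(c,pts,159)[:,:2]; vx,vy,ox,oy=cv2.fitLine(q.astype(np.float32),cv2.DIST_HUBER,0,.01,.01).ravel()
if vx>0: vx,vy=-vx,-vy
print(np.degrees(np.arctan2(vy,vx))%360)
eq=ray(c,[(465,291)],148)[0,:2]; print('eq',eq)
rows=np.arange(163,194)
for P in (ray(c,[(359.7,178)],148)[0,:2],np.array([468.7,-3.4])):
    off=(P-[ox,oy])@np.array([vy,-vx]); print(P,off,np.degrees(np.arcsin(off/89)))
cv2.imwrite('pics/w6c.png',cv2.resize(im[150:215,300:410],None,fx=7,fy=7,interpolation=2))
```

```text
col [(163, 151), (164, 150), (165, 151), (166, 146), (167, 108), (168, 37), (169, 41), (170, 43), (171, 43), (172, 44), (173, 42), (174, 90), (175, 145), (176, 150), (177, 152), (178, 152), (179, 119), (180, 13), (181, 91), (182, 162), (183, 157), (184, 151), (185, 121), (186, 54), (187, 59), (188, 63), (189, 62), (190, 107), (191, 154), (192, 150), (193, 151)]
(337, np.float64(180.04738154613466)) (394, np.float64(180.2202643171806))
150.27522
eq [ 500.84424438 -123.90755322]
[468.65104725  -2.92803484] 0.6401097303088248 0.4120887884726311
[468.7  -3.4] 0.25451954946996136 0.16385298725230044
```

View pics/w6c.png

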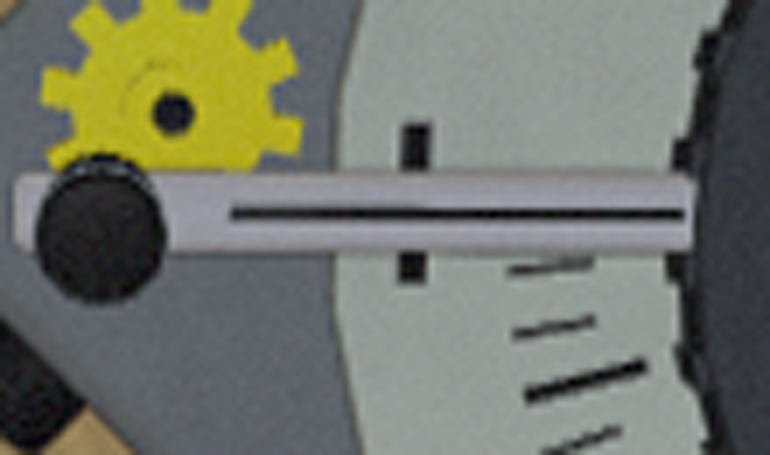

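The plus arms span rows 167–190, so its middle is at row 178.6. That leaves the lever about 0.3° from the mark, and the gear, clip and stone are undisturbed. Handing in.

```bash
python3 -c "
from rig import ticket; print(ticket.job_done())"
```

```text
the job is handed in; nothing more can be done
None
```

I pushed the tint slider fully home to its hard stop and the analyser lever to about 0.3° from the crossed (plus) mark; the arm finished clear, nothing in the last wrist view looked disturbed, and the job is handed in (verdict not shown).

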